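Start the pump from its key console

TASK

Start the pump from the low four-key console on the bench, pressing with the fingertips. First switch on the rocker by pushing its raised end fully down to the stop, then press the long bar key fully down, where it stays, and then press the round button all the way in and let it come back up. Do not press the square button, and do not move or lift the vial, the tube or the marker that lie by the console.

Things in the scene. Friction and masses are not known exactly. Their poses are not given: they have to be found in the camera images.
- console: low grey control console, 112 x 332 x 37 mm, fixed to the bench. Origin: centre of its underside, on the bench top; x to its back, y along its length to its left, z up. On its flat top (30 mm high) four black modules (94 x 72 mm, 8 mm thick, 76 mm apart along y, turned as the console is) stand in varying order, each with one white key in a grey frame 41 mm above the bench.
- rocker_raised_end (a point): point on top of the rocker's raised end, centred, 19.5 mm from the hinge, 57 mm above the bench; moves with the rocker and sinks 8 mm as it tips over. The rocker is a flat paddle with fine cross ribs at both ends, 56 mm long (console x) and 28 mm wide, hinged across its middle, 48 mm above the bench, along the console's y; its end at the console's front (-x) is the raised one.
- rocker (a joint): angle of the rocker, rad: 0 = off, front end raised; 0.4 = on, front end down. No spring: friction (0.04 N m, about 2 N at the raised end) holds it wherever it is left, so press it to its stop.
- bar_key_top (a point): centre of the top face of the long bar key, a rectangular key 18 mm (console x) by 60 mm (console y); 60 mm above the bench when up, moves with the key.
- bar_key (a joint): travel of the bar key straight down, m: 0 = up, 0.006 = fully down. No spring: it needs about 4 N over the whole travel and stays wherever it is left, so press it to its stop.
- round_button_top (a point): centre of the top face of the round button, 30 mm in diameter; 60 mm above the bench when up, moves with the button.
- round_button (a joint): travel of the round button straight down, m: 0 = up, 0.006 = fully in. Spring-loaded, 1.5 N to start and 4.5 N fully in, returns when let go.
- square_button_top (a point): centre of the top face of the square button, 28 x 28 mm, 60 mm above the bench; moves with the button.
- square_button (a joint): travel of the square button (28 x 28 mm, top face 60 mm above the bench, otherwise like the round one), m: 0 = up, 0.006 = fully in. Must not be pressed.
- amber_vial: small brown sample vial with a cap, 12 mm in diameter, 32 mm tall, standing loose behind the console; origin at the centre of its underside. Not to be moved.
- capped_tube: capped plastic tube, 111 mm long, 21 mm in diameter, lying loose behind the console; origin at the centre of its underside. Not to be moved.
- marker: black marker pen, 135 mm long, 20 mm thick, lying loose in front of the console; origin at the centre of its underside. Not to be moved.

How it is judged:
By the outcome, as a careful person would: the job done as asked, in the order asked, and still so for the second after the job is handed in, with the robot touching nothing.
It also fails if it takes over 35 s, if anything falls off the work surface, if the arm or the gripper's body presses on something with over 40 N, if the wrist force passes 120 N, or if a joint passes its speed limit or range.

ROBOT

A 6-joint arm with a two-finger parallel gripper is mounted at the origin on a cart in front of the work surface, level with it; the furniture and walls round the work are solid. World frame = base frame: x ahead of the robot, y to its left, z up, the work surface at z = 0. Lengths are in m, angles in rad, forces in N, time in s.
With the tool pointing down it reaches from about 0.325 to 0.875 m from the base axis. Payload 4.4 kg.
Tool frame: the origin (TCP) lies on the centre line of the jaws, within the pads' length; the fingertips stand 22 mm ahead of it and the grasp point (between the pads) lies 3 mm ahead of it; z points along the fingers, y is the line along which they close (so a half turn about z gives the same grasp; the last joint's range is limited). The gripper opens to 85 mm and grips with 20 to 120 N. Pads are 22 mm wide; open, the fingers measure 114 mm over their backs; the gripper's body (76 mm by 85 mm) begins 54 mm behind the grasp point. The pads swing forward as they close: fully open they stand 13 mm farther back than shut.
Start: joints at [-1.472, 0.207, 1.542, -0, 1.393, -0.15], TCP at [0.142, -0.557, 0.253] pointing down, gripper open.
Joint ranges: [-2.73, 2.73], [-0.86, 2.22], [0.23, 2.46], [-1.11, 4.25], [0.08, 2.63], [-2.82, 2.82]. Speed limits (rad/s): [2.79, 2.79, 3.14, 3.14, 3.14, 3.14].

INTERFACE

Orientations are given as a unit quaternion [w, x, y, z].
In Python, from cell import manip, vision gives the robot as it stands. Calls block until the motion is done:
- manip.reach(position, orientation): joint-space move of the TCP to a pose.
- manip.move_l(position, v=0.15, rot=None): straight line of the TCP; rot=None keeps the orientation; v is the mean speed in m/s.
- manip.movej(angles): joint-space move.
- manip.let_go() and manip.close_gripper(): open the fingers fully, or close them until they stop; the grip force is fixed at half the most.
- manip.hold(seconds).
- manip.inverse_kinematics(position, orientation): joint angles nearest the present ones, or None.
- manip.sense(): the state.
- vision.get_image(name): name is "scene" or "side" or "wrist"; returns a dict with "image" (420x560x3 uint8, blue, green, red), "range_z" (420x560 float32, m along the optical axis (not along the pixel's ray), 0 where there is no reading), "mtx" (3x3 intrinsics, pixels), "dist_coeffs" ([k1, k2, p1, p2, k3] as OpenCV has them; the pictures are not rectified), "rvec" (rotation vector, rad) and "tvec" (3), from world to camera coordinates, as OpenCV has them; the wrist camera has in their place "hand_eye" (4x4, takes a point from camera to tool coordinates, whose origin is the TCP and whose axes are the flange's). Camera axes: x right, y down, z forward; pixel columns grow to the right and rows downward; lengths in m; the calibration is good to about 2 mm. A picture is of the moment at which its call begins: read the wrist's pose just before it.
A pose or a line that the arm cannot do raises manip.MotionError and nothing moves.
- manip.job_done(): hands the job in; it is judged then, once.
The state is a dict: "time": time; "joint_positions": joint angles; "qd": joint speeds; "joint_torque": joint torques, N m; "eef_pos": TCP position; "ee_rot": TCP orientation; "force": force on the tool from outside, world axes, zero at the start; "torque": the same for the moment, N m; "opening": opening from 0.0 (shut) to 1.0 (fully open); "gripper_force": force on a finger pad.
Only numpy, scipy, OpenCV 4.12 (cv2) and the standard library are available. Lean on these libraries where they do the work, as an engineer would, in place of code of your own. Each camera call takes 0.05 s, during which the arm holds its last target. There are 200 camera calls.

## Working session

There is one attempt and no reset: what is moved stays moved. The work goes in short steps, each a Python script; the robot and the scene stay as the last script left them, time stands still between calls to the robot, and variables do not carry over. Pictures are saved under pics/ and viewed, at most 10 in all, crops included, and the job is handed in when it is done.

```bash
ls; mkdir -p pics; python3 - <<'E'
from cell import manip, vision
import cv2,numpy as np,pickle
s=manip.sense();print(s['time'],s['eef_pos'],s['ee_rot'],s['opening'],s['force'])
d={}
for n in("scene","side","wrist"):
    d[n]=vision.get_image(n);cv2.imwrite(f'pics/{n}0.png',d[n]['image'])
pickle.dump((s,d),open('d0.pkl','wb'))
cv2.imwrite('pics/both.png',cv2.resize(np.hstack([d['scene']['image'],d['side']['image']]),(800,300)))
for n in("scene","side"):
    R=cv2.Rodrigues(np.array(d[n]['rvec']))[0];print(n,-R.T@np.array(d[n]['tvec']).ravel())
E
```

```text
pics
0.0 [ 0.14205362 -0.55643912  0.25209884] [-1.16007636e-03  9.92207959e-01  1.24587395e-01  2.55525662e-05] 1.0014620215967815 [-0.69455246 -0.52799388 -0.33642346]
scene [ 1.20106163 -0.5049276   0.46237488]
side [ 0.20651778 -0.89851109  0.562189  ]
```

View pics/scene0.png

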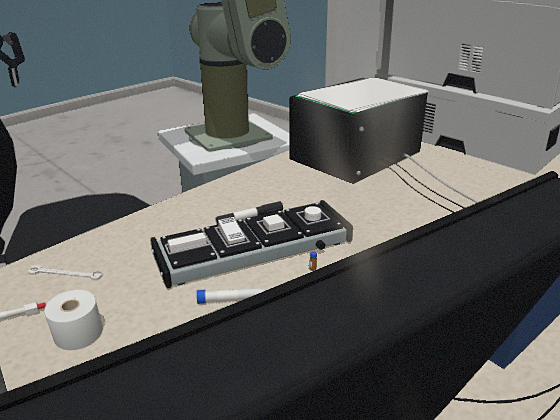

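View pics/side0.png

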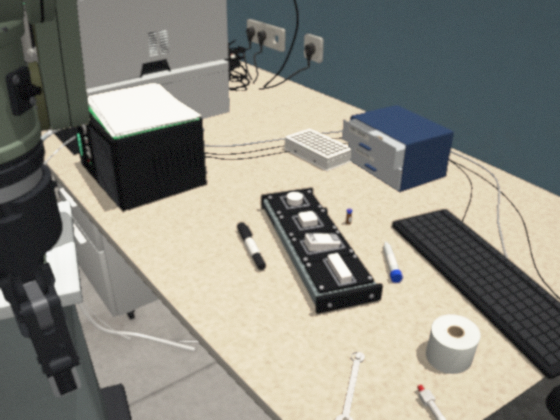

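The order from the near (-y) end is bar, rocker, square, round. In the scene image they are at about (187,243), (232,230), (274,222) and (313,213). In the side image they are at (341,268), (322,242), (308,219) and (295,199). Next I'll measure the white blobs in both views.

```bash
cat > h.py <<'E'
import cv2,numpy as np
def ray(im,uv,z):
    R=cv2.Rodrigues(np.array(im['rvec'],float))[0];t=np.array(im['tvec'],float).ravel()
    p=cv2.undistortPoints(np.array(uv,float).reshape(-1,1,2),np.array(im['mtx']),np.array(im['dist_coeffs'])).reshape(-1,2)
    d=np.c_[p,np.ones(len(p))]@R; c=-R.T@t
    return c+d*((z-c[2])/d[:,2])[:,None]
def deproj(im,u,v):
    R=cv2.Rodrigues(np.array(im['rvec'],float))[0];t=np.array(im['tvec'],float).ravel()
    p=cv2.undistortPoints(np.c_[u,v].astype(float).reshape(-1,1,2),np.array(im['mtx']),np.array(im['dist_coeffs'])).reshape(-1,2)
    z=im['range_z'][v,u]
    return (np.c_[p,np.ones(len(p))]*z[:,None]-t)@R
E
python3 - <<'E'
import pickle,cv2,numpy as np
from h import *
s,d=pickle.load(open('d0.pkl','rb'))
S={'scene':dict(bar=(187,243),rocker=(232,232),square=(274,222),round=(313,213)),'side':dict(bar=(341,268),rocker=(322,242),square=(308,219),round=(295,199))}
for n,k in S.items():
    im=d[n]
    v,u=np.nonzero(im['range_z']>0);P=deproj(im,u,v)
    a=(P[:,0]>.2)&(P[:,0]<.9)&(P[:,1]>-.6)&(P[:,1]<.3)
    top=a&(P[:,2]>.025)&(P[:,2]<.07)
    M=np.zeros(im['range_z'].shape,np.uint8);M[v[top],u[top]]=255
    g=im['image'].min(2)
    H=np.full(M.shape,-1.);XY=np.zeros(M.shape+(3,));XY[v,u]=P
    for name,(x,y) in k.items():
        w=((g>150)&(XY[...,2]>.048)).astype(np.uint8)
        _,L,st,ce=cv2.connectedComponentsWithStats(w)
        l=L[y,x];q=XY[L==l]
        print(n,name,l,st[l],ce[l].round(1),'ray.06',ray(im,[ce[l]],.06)[0].round(4),'depth',np.median(q,0).round(4),np.percentile(q,[3,97],axis=0).round(3).tolist())
    # obstacles near
    big=a&(P[:,2]>.08)&(np.hypot(P[:,0],P[:,1])>.3)
    B=P[big];print('tall',[(c.round(2).tolist()) for c in np.percentile(B,[1,50,99],axis=0)])
crop=[cv2.resize(d['scene']['image'][190:300,140:370],None,fx=3.4,fy=3.4,interpolation=2)[:370,:780],cv2.resize(d['side']['image'][170:320,230:400],None,fx=3.4,fy=3.4,interpolation=2)]
cv2.imwrite('pics/c1.png',crop[0]);cv2.imwrite('pics/c2.png',crop[1])
E
```

```text
scene bar 0 [     0      0    560    420 229981] [279.  210.6] ray.06 [ 0.558  -0.1464  0.06  ] depth [ 0.525  -0.211   0.0375] [[-3.103, -0.578, -0.715], [1.143, 1.239, 0.393]]
scene rocker 58 [218 217  26  21 278] [230.2 227.5] ray.06 [ 0.5679 -0.2431  0.06  ] depth [ 0.5565 -0.2383  0.0525] [[0.534, -0.251, 0.049], [0.577, -0.224, 0.058]]
scene square 57 [263 214  21  12 145] [273.2 219.6] ray.06 [ 0.5802 -0.1701  0.06  ] depth [ 0.5668 -0.1625  0.0513] [[0.552, -0.175, 0.049], [0.579, -0.15, 0.053]]
scene round 56 [305 207  16   9 113] [312.7 210.7] ray.06 [ 0.5874 -0.0964  0.06  ] depth [ 0.5744 -0.0882  0.0513] [[0.562, -0.099, 0.049], [0.586, -0.074, 0.052]]
tall [[0.25, 0.06, 0.08], [0.4, 0.13, 0.15], [0.44, 0.3, 0.17]]
side bar 30 [328 254  24  25 280] [339.4 265.7] ray.06 [ 0.5407 -0.328   0.06  ] depth [ 0.5467 -0.3188  0.0511] [[0.538, -0.344, 0.049], [0.556, -0.288, 0.053]]
side rocker 26 [306 234  32  12 284] [320.  238.9] ray.06 [ 0.5445 -0.2506  0.06  ] depth [ 0.5491 -0.2412  0.0523] [[0.528, -0.253, 0.048], [0.575, -0.226, 0.058]]
side square 25 [299 212  18  10 134] [307.1 216.4] ray.06 [ 0.5539 -0.1785  0.06  ] depth [ 0.56   -0.1657  0.0507] [[0.548, -0.178, 0.049], [0.573, -0.151, 0.052]]
side round 24 [287 193  15   8 101] [294.  196.4] ray.06 [ 0.5602 -0.1048  0.06  ] depth [ 0.5664 -0.0903  0.0508] [[0.555, -0.102, 0.048], [0.58, -0.077, 0.053]]
tall [[0.21, -0.08, 0.08], [0.38, 0.08, 0.13], [0.9, 0.29, 0.17]]
```

View pics/c2.png

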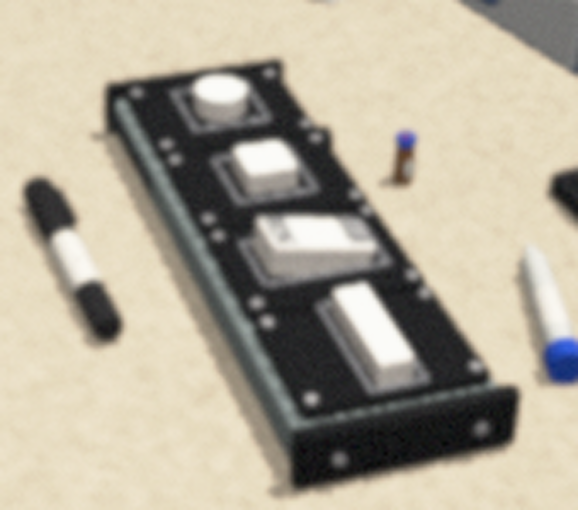

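View pics/c1.png

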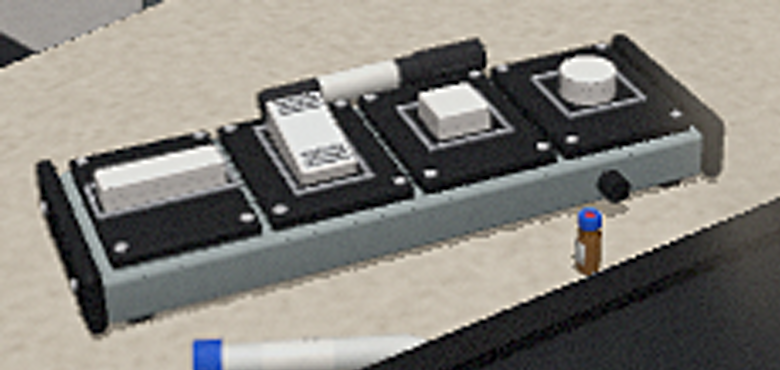

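The crops show the four keys clearly: bar near -y, then rocker with its raised end toward the robot, then square, then round. Measured tops read about 9 mm low, so I'll check the bench height in both views before trusting either.

```bash
python3 - <<'E'
import pickle,cv2,numpy as np
from h import *
s,d=pickle.load(open('d0.pkl','rb'))
for n in('scene','side'):
    im=d[n];v,u=np.nonzero(im['range_z']>0);P=deproj(im,u,v)
    g=im['image'].min(2)[v,u]
    for c in((.42,-.35),(.42,-.1),(.65,-.33),(.65,-.1),(.47,-.25)):
        m=np.hypot(P[:,0]-c[0],P[:,1]-c[1])<.015
        print(n,'bench',c,m.sum(),np.median(P[m,2]).round(4))
    for nm,c in dict(bar=(.545,-.318),square=(.563,-.164),round=(.57,-.089),panel=(.6,-.2),rock=(.54,-.24)).items():
        m=(abs(P[:,0]-c[0])<.02)&(abs(P[:,1]-c[1])<.035)&(P[:,2]>.02)
        h,e=np.histogram(P[m,2],np.arange(.02,.075,.003));print(nm,h)
im=d['side'];v,u=np.nonzero(im['range_z']>0);P=deproj(im,u,v)
E
```

```text
scene bench (0.42, -0.35) 105 -0.0006
scene bench (0.42, -0.1) 45 -0.0005
scene bench (0.65, -0.33) 275 0.0107
scene bench (0.65, -0.1) 135 -0.0006
scene bench (0.47, -0.25) 0 nan
bar [  0   0  22  21   4  64 131  71  62  64 211   3   0   0   0   0   0   0]
square [  0   0   2   8  10 153 132  35  40  24 138   1   0   0   0   0   0   0]
round [  0   0   0   7  12 150 121  29  27  27 106   0   0   0   0   0   0   0]
panel [ 67  62 109  92  68 260 141  17   9  11   0   0   0   0   0   0   0   0]
rock [  0   0   3  14   7 158  86  15   9   9  51  86  66   1   0   0   0   0]
side bench (0.42, -0.35) 209 -0.0006
side bench (0.42, -0.1) 113 -0.0012
side bench (0.65, -0.33) 251 0.011
side bench (0.65, -0.1) 81 -0.0012
side bench (0.47, -0.25) 147 -0.0004
bar [  0   0   8  29  39 175 169  63  39  68 216  11   0   0   0   0   0   0]
square [  0   0   0   0   8 169  77  35  30  50  96   0   0   0   0   0   0   0]
round [  0   0   0   0  18 152  80  19  24  31  73   2   0   0   0   0   0   0]
panel [  0   0   0   1  25 189  42   1   0   0   0   0   0   0   0   0   0   0]
rock [  0   0   0   1  21 198  96  48  34  39  86  80  46   0   0   0   0   0]
  return _methods._mean(a, axis=axis, dtype=dtype,
  ret = ret.dtype.type(ret / rcount)
```

The bench reads 0 and the modules about 38 mm, but three key tops read 52 mm instead of 60 in both views. I'll therefore press by force feedback instead of relying on the nominal height. First I'll close the gripper and take a wrist view from above to settle x/y.

```bash
python3 - <<'E'
from cell import manip, vision
import cv2,numpy as np,pickle
from scipy.spatial.transform import Rotation as Ro
a=1.48
q=np.array([0,np.cos(a/2),np.sin(a/2),0])
manip.close_gripper()
print(manip.sense()['time'])
manip.reach([.50,-.205,.32],q)
s=manip.sense();w=vision.get_image('wrist')
print(s['time'],s['eef_pos'],s['ee_rot'],s['joint_positions'],s['opening'],s['force']);print(w['hand_eye'])
cv2.imwrite('pics/w1.png',w['image']);pickle.dump((s,w),open('w1.pkl','wb'))
E
```

```text
0.9167
2.7583 [ 0.49961423 -0.20586812  0.31973176] [-1.22710561e-04  7.38988439e-01  6.73718046e-01 -2.57349040e-04] [-5.50825179e-01  8.82426230e-02  1.53912609e+00 -4.27223359e-04
  1.51460237e+00 -4.58462023e-01] -0.0004418041287989222 [-0.32198284 -0.07833978 -0.32300409]
[[ 8.51530934e-04 -9.65660992e-01 -2.59804009e-01  6.56246227e-02]
 [ 9.99999269e-01  5.99142678e-04  1.05064429e-03  8.08176905e-05]
 [-8.58906539e-04 -2.59804713e-01  9.65660796e-01 -1.20328282e-01]
 [ 0.00000000e+00  0.00000000e+00  0.00000000e+00  1.00000000e+00]]
```

View pics/w1.png

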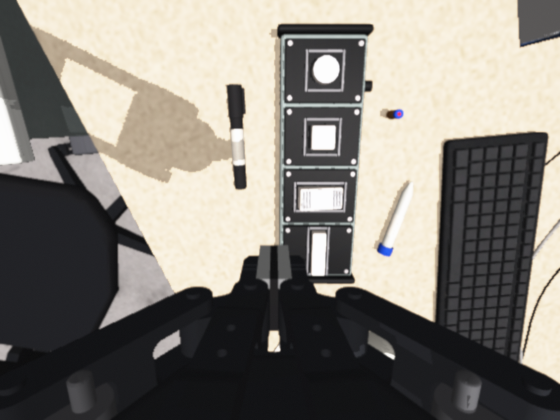

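The wrist view shows the keys unobstructed: round (326,69), square (323,138), rocker (321,199), bar (319,253). I'll locate them by mask and depth.

```bash
python3 - <<'E'
import pickle,cv2,numpy as np
from scipy.spatial.transform import Rotation as Ro
s,w=pickle.load(open('w1.pkl','rb'))
q=s['ee_rot'];T=np.eye(4);T[:3,:3]=Ro.from_quat([q[1],q[2],q[3],q[0]]).as_matrix();T[:3,3]=s['eef_pos'];T=T@w['hand_eye']
K,D=np.array(w['mtx']),np.array(w['dist_coeffs'])
def cast(uv,z):
    p=cv2.undistortPoints(np.array(uv,float).reshape(-1,1,2),K,D).reshape(-1,2)
    d=np.c_[p,np.ones(len(p))]@T[:3,:3].T;return T[:3,3]+d*((z-T[2,3])/d[:,2])[:,None]
def dep(u,v):
    p=cv2.undistortPoints(np.c_[u,v].astype(float).reshape(-1,1,2),K,D).reshape(-1,2)
    return (np.c_[p,np.ones(len(p))]*w['range_z'][v,u][:,None])@T[:3,:3].T+T[:3,3]
g=w['image'].min(2);m=(g>170).astype(np.uint8)
_,L,st,ce=cv2.connectedComponentsWithStats(m)
for n,(x,y) in dict(round=(326,69),square=(323,138),rocker=(321,199),bar=(319,253)).items():
    l=L[y,x];r=(L==l).astype(np.uint8)
    c=max(cv2.findContours(r,0,2)[0],key=cv2.contourArea);R=cv2.minAreaRect(c)
    v,u=np.nonzero(r);P=dep(u,v)
    B=[cast(cv2.boxPoints(R),z) for z in(.052,.060)]
    print(n,st[l],np.round(R[0],1),'z52',B[0].mean(0).round(4),'size',[np.linalg.norm(B[0][i]-B[0][i+1]).round(4) for i in(0,1)],'z60',B[1].mean(0).round(4),[np.linalg.norm(B[1][i]-B[1][i+1]).round(4) for i in(0,1)],'depth',np.median(P,0).round(4),np.percentile(P,[2,98],axis=0).round(3).tolist())
for n,p in dict(bench=(200,220),mod=(350,150)).items(): print(n,dep(np.array([p[0]]),np.array([p[1]])))
c=cast([[281,30],[371,30],[352,279],[283,225]],.03);print(c.round(3))
E
```

```text
round [313  55  27  28 582] [326.   68.5] z52 [ 0.5709 -0.0856  0.052 ] size [np.float64(0.0293), np.float64(0.0285)] z60 [ 0.5696 -0.0867  0.06  ] [np.float64(0.0287), np.float64(0.0279)] depth [ 0.5708 -0.0859  0.0518] [[0.557, -0.099, 0.038], [0.585, -0.072, 0.054]]
square [312 125  24  25 574] [323.5 137. ] z52 [ 0.5642 -0.1614  0.052 ] size [np.float64(0.0273), np.float64(0.0281)] z60 [ 0.563  -0.1609  0.06  ] [np.float64(0.0268), np.float64(0.0276)] depth [ 0.564  -0.1612  0.0515] [[0.55, -0.177, 0.038], [0.577, -0.147, 0.053]]
rocker [299 187  44  25 976] [320.5 199.3] z52 [ 0.5566 -0.2377  0.052 ] size [np.float64(0.0546), np.float64(0.0302)] z60 [ 0.5555 -0.2357  0.06  ] [np.float64(0.0535), np.float64(0.0296)] depth [ 0.5566 -0.2371  0.0522] [[0.531, -0.255, 0.04], [0.583, -0.222, 0.059]]
bar [311 233  16  43 589] [318.6 254. ] z52 [ 0.5501 -0.3122  0.052 ] size [np.float64(0.0604), np.float64(0.0183)] z60 [ 0.5492 -0.3086  0.06  ] [np.float64(0.0591), np.float64(0.0179)] depth [ 0.5501 -0.3114  0.0514] [[0.54, -0.346, 0.036], [0.56, -0.283, 0.053]]
bench [[ 0.38736279 -0.26512214  0.00124833]]
mod [[ 0.59883003 -0.18101051  0.03723791]]
[[ 0.524 -0.036  0.03 ]
 [ 0.629 -0.045  0.03 ]
 [ 0.598 -0.364  0.03 ]
 [ 0.507 -0.274  0.03 ]]
```

All three cameras agree. The pitch comes out at 76 mm, yaw is about -0.0915, and key tops are near 52 mm. I'll start with the rocker.

```bash
cat > press.py <<'E'
from cell import manip
import numpy as np
A=np.pi/2-.0915
Q=np.array([0,np.cos(A/2),np.sin(A/2),0])
TIP=.022
def press(xy,ztop,fstop,tip_min,clear=.09):
    manip.reach([*xy,clear+TIP],Q)
    manip.move_l([*xy,ztop+.006+TIP],v=.08)
    manip.hold(.1)
    f0=manip.sense()['force'][2];z=ztop+.006;log=[]
    while z-.0005>=tip_min:
        z-=.0005
        manip.move_l([*xy,z+TIP],v=.015)
        s=manip.sense();f=s['force'][2]-f0
        log.append((round((s['eef_pos'][2]-TIP)*1e3,1),round(f,1)))
        if f>fstop: break
    manip.hold(.15);s=manip.sense();print('held',s['eef_pos'].round(4),s['force'][2]-f0)
    manip.move_l([*xy,clear+TIP],v=.12)
    print(log);print('t',manip.sense()['time'])
E
python3 - <<'E'
from press import *
press((.5338,-.2352),.059,14,.042)
E
```

```text
held [ 0.534  -0.2352  0.0712] 15.221504331582473
[(np.float64(64.8), np.float64(0.2)), (np.float64(64.0), np.float64(0.2)), (np.float64(63.5), np.float64(1.1)), (np.float64(63.0), np.float64(0.3)), (np.float64(62.5), np.float64(-0.3)), (np.float64(62.0), np.float64(0.8)), (np.float64(61.4), np.float64(0.5)), (np.float64(60.9), np.float64(-0.1)), (np.float64(60.5), np.float64(0.7)), (np.float64(60.0), np.float64(0.2)), (np.float64(59.4), np.float64(0.5)), (np.float64(59.0), np.float64(-0.4)), (np.float64(58.6), np.float64(0.6)), (np.float64(58.1), np.float64(2.1)), (np.float64(57.5), np.float64(2.5)), (np.float64(56.9), np.float64(2.7)), (np.float64(56.4), np.float64(1.6)), (np.float64(55.9), np.float64(1.1)), (np.float64(55.4), np.float64(2.5)), (np.float64(54.9), np.float64(2.2)), (np.float64(54.4), np.float64(1.9)), (np.float64(54.0), np.float64(1.3)), (np.float64(53.4), np.float64(1.6)), (np.float64(53.0), np.float64(1.3)), (np.float64(52.5), np.float64(2.7)), (np.float64(52.0), np.float64(3.7)), (np.float64(51.4), np.float64(2.2)), (np.float64(50.9), np.float64(2.0)), (np.float64(50.4), np.float64(2.5)), (np.float64(49.9), np.float64(1.9)), (np.float64(49.6), np.float64(4.7)), (np.float64(49.5), np.float64(6.7)), (np.float64(49.4), np.float64(8.1)), (np.float64(49.3), np.float64(11.6)), (np.float64(49.2), np.float64(12.8)), (np.float64(49.1), np.float64(15.6))]
t 13.8917
```

The rocker made contact at 58.3 mm and hit a hard stop at 49.3 mm, as expected. That press was slow, so the next ones use coarser steps.

```bash
sed -i 's/ztop+.006+TIP\],v=.08/.061+TIP],v=.12/; s/z=ztop+.006;log/z=.061;log/; s/z-.0005>=tip_min/z>tip_min/; s/        z-=.0005/        z-=.003 if z>ztop+.004 else .001/; s/v=.015/v=.03/; s/clear=.09/clear=.075/; s/hold(.1)/hold(.05)/' press.py
python3 - <<'E'
from press import *
press((.5501,-.3118),.052,14,.040)
E
```

```text
held [ 0.5503 -0.3119  0.068 ] 16.7146322990234
[(np.float64(58.2), np.float64(1.0)), (np.float64(54.9), np.float64(-0.7)), (np.float64(53.9), np.float64(-0.7)), (np.float64(52.9), np.float64(-0.5)), (np.float64(52.1), np.float64(-0.5)), (np.float64(51.3), np.float64(3.9)), (np.float64(50.2), np.float64(3.3)), (np.float64(49.0), np.float64(3.2)), (np.float64(47.9), np.float64(2.1)), (np.float64(46.9), np.float64(3.2)), (np.float64(46.1), np.float64(3.5)), (np.float64(46.0), np.float64(7.8)), (np.float64(46.0), np.float64(12.1)), (np.float64(45.9), np.float64(17.7))]
t 18.6917
```

The bar went from 52 mm to a stop at 46 mm. Now the round button, crossing at a higher clearance, followed by a retreat and a check picture.

```bash
python3 - <<'E'
from press import *
from cell import vision
import cv2,pickle
p=manip.sense()['eef_pos'];manip.move_l([p[0],p[1],.125],v=.15)
press((.5709,-.0858),.052,14,.040,clear=.10)
manip.reach([.50,-.205,.32],Q)
s=manip.sense();w=vision.get_image('wrist');e=vision.get_image('side')
pickle.dump((s,w,e),open('w2.pkl','wb'));print(s['time'],s['eef_pos'],s['force'])
a=cv2.resize(w['image'][20:290,200:420],None,fx=2,fy=2);b=cv2.resize(e['image'][170:320,230:400],None,fx=2.3,fy=2.3)
b=cv2.copyMakeBorder(b,0,a.shape[0]-b.shape[0],0,0,cv2.BORDER_CONSTANT) if b.shape[0]<a.shape[0] else b[:a.shape[0]]
c=np.hstack([a,b])[:600,:800];cv2.imwrite('pics/end.png',c)
E
```

```text
held [ 0.5712 -0.0859  0.0678] 18.978609463870267
[(np.float64(58.5), np.float64(0.6)), (np.float64(54.9), np.float64(-0.2)), (np.float64(53.9), np.float64(0.0)), (np.float64(52.9), np.float64(0.3)), (np.float64(52.1), np.float64(-0.3)), (np.float64(51.2), np.float64(1.1)), (np.float64(50.1), np.float64(2.5)), (np.float64(49.1), np.float64(3.7)), (np.float64(48.1), np.float64(3.8)), (np.float64(47.1), np.float64(4.0)), (np.float64(46.2), np.float64(3.4)), (np.float64(46.0), np.float64(9.2)), (np.float64(45.9), np.float64(13.9)), (np.float64(45.8), np.float64(19.9))]
t 24.7333
25.6917 [ 0.49949107 -0.20412954  0.31788197] [-0.00206883  0.9992133  -0.28119819]
```

View pics/end.png

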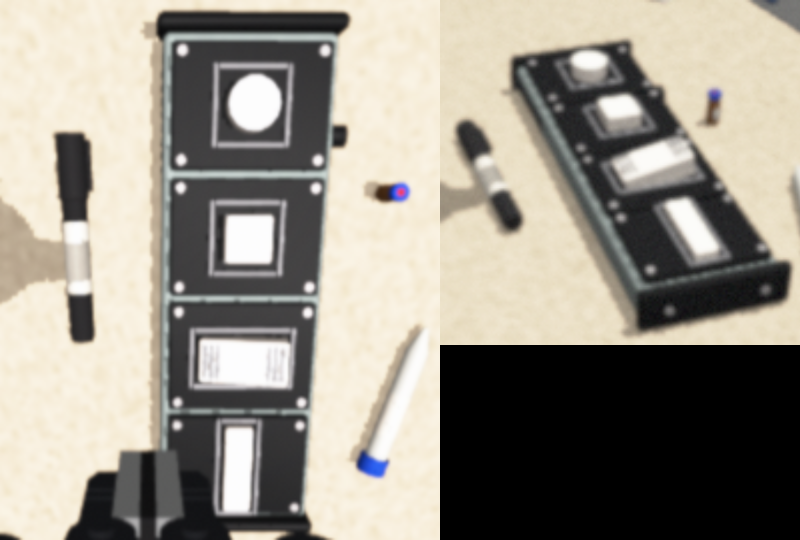

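The check picture shows the rocker tipped over with its back end raised (side crop about (655,155)) and the bar lowered (690,225). The round (590,65) and square (617,110) buttons are up, and the vial, tube and marker look unmoved. I'm handing in.

```bash
python3 -c "
from cell import manip
print(manip.job_done())"
```

```text
the job is handed in; nothing more can be done
None
```

The job is handed in at about 26 s: rocker on, then bar key down, then round button pressed fully in and back up, each pressed to a hard stop by force; the square button and the loose items looked untouched in the last picture, and the bar, round and square key tops measured about 52 mm above the bench, not the 60 mm stated.

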